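# Stack a printed sensor box in its assembly nest

## Robot

A 6-joint arm with a two-finger parallel gripper is mounted at the origin on the work surface. World frame = base frame: x ahead of the robot, y to its left, z up, the work surface at z = 0. Lengths are in m, angles in degrees, forces in N, time in s.
With the tool pointing down it reaches from about 0.25 to 0.725 m from the base axis. Payload 9.7 kg.
Tool frame: the origin (TCP) lies at the very end of the fingers, on their centre line; the grasp point (between the pads) lies grasp_offset behind it (grasp_offset is the distance from the TCP to the grasp point, in m); z points along the fingers, y is the line along which they close (so a half turn about z gives the same grasp; the last joint's range is limited). The gripper opens to 85 mm and grips with 20 to 120 N. Pads are 22 mm wide; open, the fingers measure 114 mm over their backs; the gripper's body (76 mm by 85 mm) begins 54 mm behind the grasp point. The pads swing forward as they close: fully open they stand 13 mm farther back than shut.
Start: joints at [-71.448, 4.979, 10.078, 95.1, 0, 90], TCP at [0.175, -0.521, 0.231] pointing down, gripper open.
Joint ranges: [-179.16, 179.16], [-48.56, 103.87], [-65.8, 70.77], [-126.05, 130.52], [-82.76, 87.17], [-180, 180]. Speed limits (degrees/s): [127.2, 127.2, 147.25, 180, 180, 180].

## Interface

Orientations are given as [roll, pitch, yaw] about the fixed x, y, z axes, in that order (R = Rz(yaw) Ry(pitch) Rx(roll)).
In Python, from workcell import get_obs, camera, calibration, job_done, recognise, cut_out, mark_of, grasp_offset gives the robot as it stands.
- The arm moves only by the tool servo_tool, never from a script. Its argument "moves" is a list of rows, each a list of 3 entries, a list of its own where there are three numbers: the turn, a rotation vector about the tool's x, y, z in degrees, then the shift along the tool's x, y, z in m, then the opening in per cent of the stroke, from 0 (shut) to 100 (fully open). In form: [[[ax, ay, az], [x, y, z], claw], ...]. A call has 1 to 12 rows; each row shifts and turns the commanded pose from where the row before left it, along the tool's axes as they then stand; what a row does not reach is not made up. A row lasts 1/10 s, in which the tool goes at most 50 mm and 8.59 degrees, less where a joint would pass 70% of its speed; a pose out of reach is approached as far as the arm can. A call is refused whole if a number of a shift passes 0.05 or a number of a turn 8.59, either way. A call with a gripper value outside its range is refused whole. The fingers move at their own pace and stop on an object; "force" is the grip in N (left out, the last holds). Time passes only in rows, so rows that do not move let the fingers close. It gives the time, the measured TCP pose, the force, the opening and the grip force at its end, in the units of the state.
- get_obs(): the state, without advancing time (a new reading comes with each control period).
- camera(name): name is "scene" or "top"; returns (picture, depth): 420x560x3 uint8, red, green, blue; 420x560 float32, m along the optical axis (not along the pixel's ray), 0 where there is no reading.
- calibration(name): a dict with "camera_matrix" (3x3 intrinsics, pixels), "dist" ([k1, k2, p1, p2, k3] as OpenCV has them; the pictures are not rectified), "R" (3x3) and "t" (3): a world point X has camera coordinates R X + t. Camera axes: x right, y down, z forward; pixel columns grow to the right and rows downward; lengths in m; the calibration is good to about 2 mm. A picture is of the moment at which its call begins. calibration takes no time and is no camera call.
- job_done(): hands the job in; it is judged then, once.
Trained networks look in the newest picture that a camera, given by its name, has taken for a name from the list of things; names that differ only in an ending like _2 or _b are one class to them, and where a whole thing is asked for, a point or a joint stands for the part that bears it (a point fixed in the world has none). Each returns a list of dicts, best first, with "score" (0 to 1); they miss things now and then, are a little off and sometimes report something else, mostly with a low value. They report only what shows in the picture. A call takes as long as a camera call. They do not tell look-alikes from the thing itself.
- recognise(name, camera): "xyz" ([x, y, z] in m, in the coordinates of the camera as it stood for that picture, good to about 4 mm: the middle of the surface that is visible of it).
- cut_out(name, camera): "mask" (420x560 bool, what is visible of it).
- mark_of(name, camera): "xyz" ([x, y, z] in m, in the coordinates of the camera as it stood for that picture, good to about 4 mm: a listed point, or the origin of a listed thing).
The state is a dict: "time": time; "q": joint angles; "qd": joint speeds; "joint_efforts": joint torques, N m; "ee_pos": TCP position; "tcp_rot": TCP orientation; "wrist_force": force on the tool from outside, world axes, zero at the start; "torque": the same for the moment, N m; "opening": finger opening in m; "grasp_force": force on a finger pad.
Only numpy, scipy, OpenCV 4.12 (cv2) and the standard library are available. Lean on these libraries where they do the work, as an engineer would, in place of code of your own. Each camera call takes 0.05 s, during which the arm holds its last target. There are 200 camera calls.

## Task

Put the printed sensor box together in the assembly nest: set the open housing into the pocket right way up, lay the spacer frame squarely on it with its pins upward, then put the top plate on with its round boss upward and press it down until the four pins are home and it sits flat and level on the spacer. Leave the finished stack in the nest and the mouse, scraper and screw tray where they are.

Things in the scene. Friction and masses are not known exactly. Their poses are not given: they have to be found in the camera images.
- nest: Fixed assembly nest: aluminium plate 140 x 100 x 8 mm with grey walls round a pocket 75 (x) x 53 (y) mm, 1.5 mm play all round the parts. Pocket floor 8 mm up; walls upright to 53, flared to 58 mm (top). End walls (across x) closed, 10 mm thick; the long sides (+y, -y) open for fingers over the middle 51 mm, cheeks 12 mm wide, 8 thick at the corners. Origin: centre of plate's underside; z up.
- pocket (a point): Centre of the pocket floor, 8 mm above the nest's origin; axes as the nest.
- housing: White printed open box, 72 (x) x 50 (y) x 24 mm high, walls and floor 5 mm thick, small green board inside; 90 g or so. Starts on the table, open side up. Origin: centre of its underside; z up, x along its length. Either way round will do.
- spacer: White printed rectangular frame, 72 (x) x 50 (y) x 14 mm high, bars 12 to 14 mm wide, 60 g. Four black push pins, 7 mm across, stand 5 mm proud of its top at x +-28, y +-18 mm; they slide down stiffly (about 7 N for all four) and stay where pushed. Starts on the table, pins up. Origin: centre of its underside; z up, x along its length. Either way round will do.
- top: White printed plate, 72 (x) x 50 (y) x 12 mm, with a central round boss 32 mm across and 8 mm high on top (20 mm in all), black spot on the boss; 60 g. Starts on the table, boss up. Laid on the spacer it rests on the pins, 5 mm too high, until pressed. Origin: centre of its underside; z up, x along its length. Either way round will do.
- mouse: Black computer mouse, 100 x 58 x 32 mm, lying on the table; a bystander. Origin: centre of its underside.
- scraper: Print scraper (spatula), 190 mm long, lying on the table; a bystander. Origin near the middle of its underside, x along the tool.
- screw_tray: Small black open tray, 90 x 70 x 30 mm, on the table; a bystander. Origin: centre of its underside.
There are look-alikes about, which are no part of the job. Leave any purple or yellow look-alike of the top alone.

How it is judged (in metres and radians):
On the way, in this order (a step that is already met when the one before it is completed fails the run):
1. the housing lies fully home and level on the pocket floor (z of housing in the frame of nest between 0.006 and 0.01 m and horizontal distance between housing and nest below 0.0035 m and angle between the x axis of housing and the x axis of nest, either way round below 0.08 rad and angle between housing's own z axis and vertical below 0.03 rad), for 0.2 s.
2. the spacer lies square and flat on the housing, pins up (all of step 1 and z of spacer in the frame of nest between 0.03 and 0.034 m and horizontal distance between spacer and nest below 0.0035 m and angle between the x axis of spacer and the x axis of nest, either way round below 0.08 rad and angle between spacer's own z axis and vertical below 0.03 rad), for 0.2 s.
3. the top is pressed home, flat on the spacer (all of step 2 and z of top in the frame of nest between 0.044 and 0.048 m and horizontal distance between top and nest below 0.0035 m and angle between the x axis of top and the x axis of nest, either way round below 0.08 rad and angle between top's own z axis and vertical below 0.03 rad), for 0.2 s.
At the end, for the whole second after the job is handed in: Housing on the pocket floor, spacer on it, top on the spacer, all right way up and at rest: underside heights within 2 mm of 8, 32 and 46 mm above the nest's underside, within 3.5 mm of the pocket's centre, 0.08 rad of its direction and 0.03 rad of level (all of step 3 and linear speed of each of housing, spacer, top below 0.01 m/s); the robot touches nothing.
It fails at once if the mouse is shoved from its place (more than 30 mm) (distance of mouse from where it was at the start of the episode above 0.03 m).
It fails at once if the scraper is shoved from its place (more than 30 mm) (distance of scraper from where it was at the start of the episode above 0.03 m).
It fails at once if the screw tray is shoved from its place (more than 30 mm) (distance of screw_tray from where it was at the start of the episode above 0.03 m).
It also fails if it takes over 70 s, if anything falls off the work surface, if the arm or the gripper's body presses on something with over 40 N, if the wrist force passes 120 N, or if a joint passes its speed limit or range.

## Working session

There is one attempt and no reset: what is moved stays moved. The work goes in short steps, Python scripts to look and compute and a tool call to move; the robot and the scene stay as the last step left them, time stands still between calls to the robot, and variables do not carry over. Pictures are saved under pics/ and viewed, at most 10 in all, crops included, and the job is handed in when it is done.

Besides the shell and the picture viewer there is one more tool, called after "Emit:" by a JSON object that holds its "name" and its "arguments". servo_tool: Moves the arm, as the interface text tells. Its arguments: {"type":"object","properties":{"moves":{"type":"array"},"force":{"type":"number"}},"required":["moves"]}

```bash
ls; mkdir -p pics
cat > h.py <<'E'
import numpy as np, cv2
from workcell import *
def world(c, p):
    k=calibration(c); return np.array(k["R"]).T@(np.array(p)-np.array(k["t"]))
def cloud(c, d):
    k=calibration(c); h,w=d.shape
    u,v=np.meshgrid(np.arange(w),np.arange(h))
    n=cv2.undistortPoints(np.stack([u,v],-1).reshape(-1,1,2).astype(float),np.array(k["camera_matrix"]),np.array(k["dist"])).reshape(h,w,2)
    P=np.dstack([n[...,0]*d,n[...,1]*d,d])
    return (P-np.array(k["t"]))@np.array(k["R"])
E
python3 - <<'E'
from h import *
print(get_obs(), grasp_offset)
for c in ("scene","top"):
    im,d=camera(c); cv2.imwrite(f"pics/{c}0.png",im[...,::-1]); np.savez(f"{c}0.npz",im=im,d=d)
    print(c,"at",world(c,[0,0,0]))
    for n in ("nest","housing","spacer","top"):
        for r in recognise(n,c)[:4]:
            print(n,round(r["score"],2),world(c,r["xyz"]).round(3))
E
```

```text
pics
{'time': 0.0, 'q': array([-7.14450452e+01,  5.01210608e+00,  1.00327969e+01,  9.50999956e+01,
        2.77221113e-04,  9.00035265e+01]), 'qd': array([-0.07484847, -0.06214069, -0.02038283, -0.01507468, -0.07407128,
       -0.0379677 ]), 'joint_efforts': array([ 2.94137899e-03, -5.20390785e+01,  4.64808333e+01,  1.62711809e-02,
        3.01927366e-05,  1.83520228e-05]), 'ee_pos': array([ 0.1749422 , -0.52118098,  0.23055858]), 'tcp_rot': array([-1.79920695e+02, -2.72339758e-04,  1.85514280e+01]), 'wrist_force': array([-0.42566899,  0.3024993 ,  0.80394235]), 'torque': array([-0.01352775, -0.02526654, -0.01135527]), 'grasp_force': 0.0, 'opening': 0.08545148720151573} 0.0187
scene at [0.86009007 0.53607521 0.80257731]
nest 0.75 [0.714 0.132 0.006]
nest 0.62 [ 0.579 -0.005  0.011]
housing 0.68 [0.616 0.21  0.007]
top 0.89 [0.538 0.376 0.008]
top 0.85 [0.483 0.144 0.012]
top 0.64 [0.345 0.203 0.013]
top 0.56 [0.451 0.254 0.012]
top at [0.31360244 0.07613577 1.15458252]
nest 0.7 [ 0.57  -0.021  0.006]
housing 0.66 [0.613 0.208 0.008]
spacer 0.81 [ 0.589 -0.242  0.015]
top 0.81 [0.532 0.372 0.008]
top 0.78 [0.448 0.247 0.007]
top 0.75 [0.477 0.137 0.011]
top 0.69 [0.343 0.194 0.011]
```

View pics/top0.png

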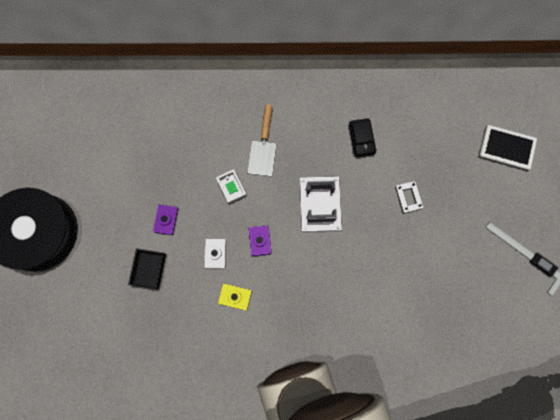

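View pics/scene0.png

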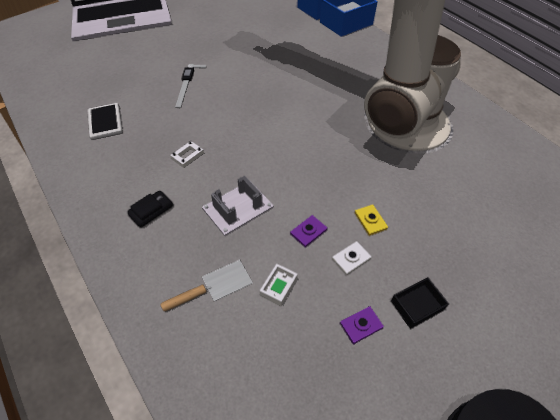

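The white plate with the black spot, top (215,253) / scene (352,257), matches the real top. The purple ones at (165,219) and (260,240) and the yellow one at (235,297) are look-alikes. Housing is at (231,187), spacer at (410,197), nest at (321,204).

```bash
cat >> h.py <<'E'
def plane_pts(c, mask, z):
    "mask pixels -> world xy on the plane at height z"
    D=np.ones(mask.shape); P=cloud(c,D); o=world(c,[0,0,0]); r=P[mask]-o
    return (o+r*((z-o[2])/r[:,2])[:,None])[:,:2]
def rect(xy):
    (cx,cy),(w,h),a=cv2.minAreaRect((xy*1000).astype(np.float32))
    if w<h: w,h,a=h,w,a+90
    return np.array([cx,cy,w,h,(a+90)%180-90]).round(1)
def white(c,im,d,xy,z,r=0.055,thr=130):
    P=cloud(c,d); o=world(c,[0,0,0])
    q=plane_pts(c,np.ones(d.shape,bool),z).reshape(*d.shape,2)
    m=(im.min(2)>thr)&(np.hypot(*(q-np.array(xy)).transpose(2,0,1))<r)
    n,l,s,_=cv2.connectedComponentsWithStats(m.astype(np.uint8))
    m=l==1+np.argmax(s[1:,4]); cs,_=cv2.findContours(m.astype(np.uint8),cv2.RETR_EXTERNAL,cv2.CHAIN_APPROX_NONE)
    f=np.zeros(m.shape,np.uint8); cv2.drawContours(f,cs,-1,1,-1); return f>0
E
python3 - <<'E'
from h import *
for c in ("scene","top"):
    a=np.load(f"{c}0.npz"); im,d=a["im"],a["d"]; P=cloud(c,d)
    for n,xy,z in (("nest",(.57,-.015),.008),("housing",(.613,.208),.024),("spacer",(.589,-.242),.014),("top",(.448,.247),.012)):
        m=white(c,im,d,xy,z,.1 if n=="nest" else .055)
        q=plane_pts(c,m,z); e=cv2.erode(m.astype(np.uint8),np.ones((3,3)))>0
        print(c,n,m.sum(),rect(q),"mean",(q.mean(0)*1000).round(1),"z pct",np.percentile(P[e][:,2],[5,25,50,75,95]).round(4))
    # nest walls by height
    hm=(P[...,2]>.045)&(np.hypot(P[...,0]-.575,P[...,1]+.018)<.08)
    print("walls",rect(P[hm][:,:2]),P[hm].mean(0).round(4),P[hm][:,2].max())
a=np.load("top0.npz")["im"][:,:,::-1]; b=np.load("scene0.npz")["im"][:,:,::-1]
R=lambda i,x,y:cv2.resize(i[y-33:y+33,x-33:x+33],(390,390),interpolation=cv2.INTER_CUBIC)
cv2.imwrite("pics/crop0.png",np.hstack([R(a,215,253),R(b,240,205)]))
E
```

```text
scene nest 1236 [572.1 -16.6 141.3 102.4   1.7] mean [580.6  -9.4] z pct [0.006  0.0073 0.0083 0.0093 0.0113]
scene housing 835 [614.8 210.4  75.   52.7  25.8] mean [615.5 210.9] z pct [0.0041 0.0066 0.0099 0.0227 0.0259]
scene spacer 364 [ 588.7 -241.7   74.    52.1   13.5] mean [ 589.7 -240.3] z pct [-0.0005  0.0037  0.0133  0.015   0.0179]
scene top 693 [ 4.442e+02  2.482e+02  7.400e+01  5.290e+01 -2.000e-01] mean [444.7 248.2] z pct [0.0103 0.0121 0.0137 0.0164 0.0218]
walls [573.1 -14.   96.3  70.7   1.6] [ 0.5751 -0.0126  0.0538] 0.06114539991459098
top nest 2279 [574.3 -28.6 143.6 125.4   1.8] mean [573.2 -18.5] z pct [0.0044 0.0069 0.0089 0.0142 0.0569]
top housing 645 [619.6 209.   82.8  64.9  32.1] mean [618.7 210. ] z pct [0.0018 0.0047 0.0074 0.0204 0.0258]
top spacer 623 [ 597.1 -241.2   89.2   53.5   14.8] mean [ 591.3 -242.5] z pct [-0.0024  0.002   0.0127  0.015   0.0184]
top top 643 [448.2 247.9  77.8  55.3  -2.7] mean [446.9 247.2] z pct [0.0086 0.0108 0.0128 0.0158 0.0217]
walls [573.6 -18.1  96.8  69.5   1.8] [ 0.5725 -0.0185  0.0547] 0.06331299414775958
```

View pics/crop0.png

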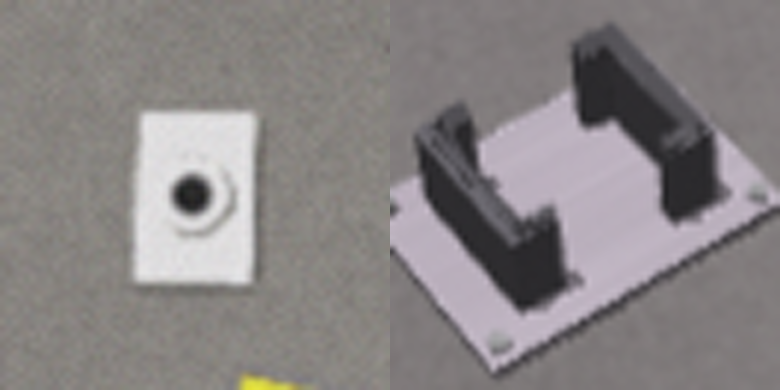

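The crop confirms the white top (boss up). I'll fit known-size rectangles to the edges in both cameras.

```bash
cat >> h.py <<'E'
from scipy.optimize import minimize
def proj(c,X):
    k=calibration(c); return cv2.projectPoints(np.array(X,float),cv2.Rodrigues(np.array(k["R"]))[0],np.array(k["t"]),np.array(k["camera_matrix"]),np.array(k["dist"]))[0].reshape(-1,2)
def fit(c,im,p0,z,size=(72,50),w=4,sides=(1,1,1,1)):
    "edge-contrast fit of a bright rectangle; p=(x mm,y mm,deg); sides: +x,-x,+y,-y"
    g=cv2.GaussianBlur(im.min(2).astype(np.float32),(0,0),0.6); L,W=size[0]/2,size[1]/2
    t=np.linspace(-.93,.93,40); o=np.linspace(.5,w,6)
    def pts(s):
        out=[]
        for k,(a,b) in enumerate(((1,0),(-1,0),(0,1),(0,-1))):
            if not sides[k]: continue
            for e in o: out.append(np.c_[a*(L+s*e)+b*0+(t*L if b else 0*t), b*(W+s*e)+(t*W if a else 0*t)])
        return np.vstack(out)
    I,O=pts(-1),pts(1)
    def val(p,q):
        a=np.radians(p[2]); R=np.array([[np.cos(a),-np.sin(a)],[np.sin(a),np.cos(a)]])
        xy=(q@R.T+p[:2])/1000; uv=proj(c,np.c_[xy,np.full(len(xy),z)]).astype(np.float32)
        return cv2.remap(g,uv[:,:1].copy(),uv[:,1:].copy(),cv2.INTER_LINEAR).mean()
    f=lambda p:val(p,O)-val(p,I)
    best=min((minimize(f,np.array(p0)+d,method="Nelder-Mead",options=dict(initial_simplex=np.array(p0)+np.array(d)+np.array([[0,0,0],[3,0,0],[0,3,0],[0,0,4]]))) for d in ((0,0,0),(-3,-3,-2),(3,3,2))),key=lambda r:r.fun)
    return best.x.round(2),round(best.fun,1)
E
python3 - <<'E'
from h import *
for c in ("scene","top"):
    im=np.load(f"{c}0.npz")["im"]
    print(c,"nest",fit(c,im,(572.5,-17,1.7),.008,(140,100)))
    print(c,"housing",fit(c,im,(615,210,26),.024))
    print(c,"spacer",fit(c,im,(589,-242,13.5),.014))
    print(c,"top",fit(c,im,(446,248,0),.012))
E
```

```text
scene nest (array([571.85, -15.98,   1.51]), np.float64(-30.2))
scene housing (array([615.04, 211.07,  25.96]), np.float64(-60.2))
scene spacer (array([ 588.96, -240.13,   13.36]), np.float64(-39.9))Traceback (most recent call last):
  File "<stdin>", line 7, in <module>
  File "h.py", line 45, in fit
    best=min((minimize(f,np.array(p0)+d,method="Nelder-Mead",options=dict(initial_simplex=np.array(p0)+np.array(d)+np.array([[0,0,0],[3,0,0],[0,3,0],[0,0,4]]))) for d in ((0,0,0),(-3,-3,-2),(3,3,2))),key=lambda r:r.fun)
  File "h.py", line 45, in <genexpr>
    best=min((minimize(f,np.array(p0)+d,method="Nelder-Mead",options=dict(initial_simplex=np.array(p0)+np.array(d)+np.array([[0,0,0],[3,0,0],[0,3,0],[0,0,4]]))) for d in ((0,0,0),(-3,-3,-2),(3,3,2))),key=lambda r:r.fun)
              ~~~~~~~~^^^^^^^^^^^^^^^^^^^^^^^^^^^^^^^^^^^^^^^^^^^^^^^^^^^^^^^^^^^^^^^^^^^^^^^^^^^^^^^^^^^^^^^^^^^^^^^^^^^^^^^^^^^^^^^^^^^^^^^^^^^^^^^^^^^^^^^^^^
    res = _minimize_neldermead(fun, x0, args, callback, bounds=bounds,
                               **options)
    fxr = func(xr)
    fx = function(np.copy(x), *(wrapper_args + args))
  File "h.py", line 44, in <lambda>
    f=lambda p:val(p,O)-val(p,I)
                        ~~~^^^^^
  File "h.py", line 42, in val
    xy=(q@R.T+p[:2])/1000; uv=proj(c,np.c_[xy,np.full(len(xy),z)]).astype(np.float32)
                              ~~~~^^^^^^^^^^^^^^^^^^^^^^^^^^^^^^^^
  File "h.py", line 28, in proj
    k=calibration(c); return cv2.projectPoints(np.array(X,float),cv2.Rodrigues(np.array(k["R"]))[0],np.array(k["t"]),np.array(k["camera_matrix"]),np.array(k["dist"]))[0].reshape(-1,2)
ValueError: time passes only in moves, steps and waits
```

```bash
sed -i 's/^from workcell import \*/from workcell import *\nimport functools, workcell\ncalibration=functools.cache(workcell.calibration)/' h.py
python3 - <<'E'
from h import *
for c in ("scene","top"):
    im=np.load(f"{c}0.npz")["im"]
    print(c,"nest",fit(c,im,(572.5,-17,1.7),.008,(140,100)))
    print(c,"housing",fit(c,im,(615,210,26),.024))
    print(c,"spacer",fit(c,im,(589,-242,13.5),.014))
    print(c,"top",fit(c,im,(446,248,0),.012))
E
```

```text
scene nest (array([571.85, -15.98,   1.51]), np.float64(-30.2))
scene housing (array([615.04, 211.07,  25.96]), np.float64(-60.2))
scene spacer (array([ 588.96, -240.13,   13.36]), np.float64(-39.9))
scene top (array([ 4.4475e+02,  2.4842e+02, -3.9000e-01]), np.float64(-61.0))
top nest (array([573.65, -18.  ,   1.64]), np.float64(-60.6))
top housing (array([616.77, 209.16,  26.42]), np.float64(-58.0))
top spacer (array([ 589.94, -242.13,   13.55]), np.float64(-59.1))
top top (array([4.4610e+02, 2.4669e+02, 2.0000e-02]), np.float64(-62.6))
```

```bash
cat >> h.py <<'E'
def plan(x,y,z,yaw):
    o=get_obs(); p=o["ee_pos"]*1000; r=o["tcp_rot"]; d=np.array([x,y,z])-p
    dy=(yaw-r[2]+90)%180-90; a=np.radians(r[2]+dy); c,s=np.cos(a),np.sin(a)
    print("t",round(o["time"],2),"pos",p.round(1),"rot",r.round(2),"turn z",round(-dy,2),"then shift mm",np.round([d[0]*c+d[1]*s,d[0]*s-d[1]*c,-d[2]],1),"F",o["wrist_force"].round(1),"open",round(o["opening"]*1000,1),"grip",round(o["grasp_force"],1))
E
python3 -c "
from h import *
plan(610.5,207.5,120,26.2)"
```

```text
t 0.5 pos [ 175.  -521.4  231.3] rot [-180.     -0.     18.55] turn z -7.65 then shift mm [ 712.6 -461.7  111.3] F [-0.8 -0.6 -1.1] open 85.4 grip 0.0
```

Emit:
{"name": "servo_tool", "arguments": {"moves": [[[0, 0, -7.65], [0, 0, 0], 73], [[0, 0, 0], [0.0396, -0.0257, 0.002], 73], [[0, 0, 0], [0.0396, -0.0257, 0.002], 73], [[0, 0, 0], [0.0396, -0.0257, 0.002], 73], [[0, 0, 0], [0.0396, -0.0257, 0.002], 73], [[0, 0, 0], [0.0396, -0.0257, 0.002], 73], [[0, 0, 0], [0.0396, -0.0257, 0.002], 73], [[0, 0, 0], [0.0396, -0.0257, 0.002], 73], [[0, 0, 0], [0.0396, -0.0257, 0.002], 73], [[0, 0, 0], [0.0396, -0.0257, 0.002], 73], [[0, 0, 0], [0.0396, -0.0257, 0.002], 73], [[0, 0, 0], [0.0396, -0.0257, 0.002], 73]], "force": 40}}

```text
time: 1.7
ee_pos: [0.4417, -0.0735, 0.2095]
tcp_rot: [180.0, -0.0, 26.2]
wrist_force: [0.4, -1.0, -0.1]
opening: 0.0624
grasp_force: 0.0
```

Emit:
{"name": "servo_tool", "arguments": {"moves": [[[0, 0, 0], [0.0396, -0.0257, 0.012], 73], [[0, 0, 0], [0.0396, -0.0257, 0.012], 73], [[0, 0, 0], [0.0396, -0.0257, 0.012], 73], [[0, 0, 0], [0.0396, -0.0257, 0.012], 73], [[0, 0, 0], [0.0396, -0.0257, 0.012], 73], [[0, 0, 0], [0.0396, -0.0257, 0.012], 73], [[0, 0, 0], [0.0396, -0.0257, 0.012], 73], [[0, 0, 0], [0, 0, 0], 73], [[0, 0, 0], [0, 0, 0], 73]]}}

```text
time: 2.6
ee_pos: [0.61, 0.209, 0.1239]
tcp_rot: [-180.0, 0.1, 26.3]
wrist_force: [-1.0, -0.0, -0.1]
opening: 0.0626
grasp_force: 0.0
```

```bash
python3 -c "
from h import *
plan(610.5,207.5,4,26.2)
im,d=camera('scene'); u,v=270,262
cv2.imwrite('pics/s1.png',cv2.resize(im[v-80:v+60,u-90:u+90,::-1],None,fx=4,fy=4))"
```

```text
t 2.6 pos [610.  209.  123.9] rot [-1.7999e+02  1.4000e-01  2.6290e+01] turn z 0.09 then shift mm [ -0.2   1.6 119.9] F [-1.  -0.  -0.1] open 62.6 grip 0.0
```

View pics/s1.png

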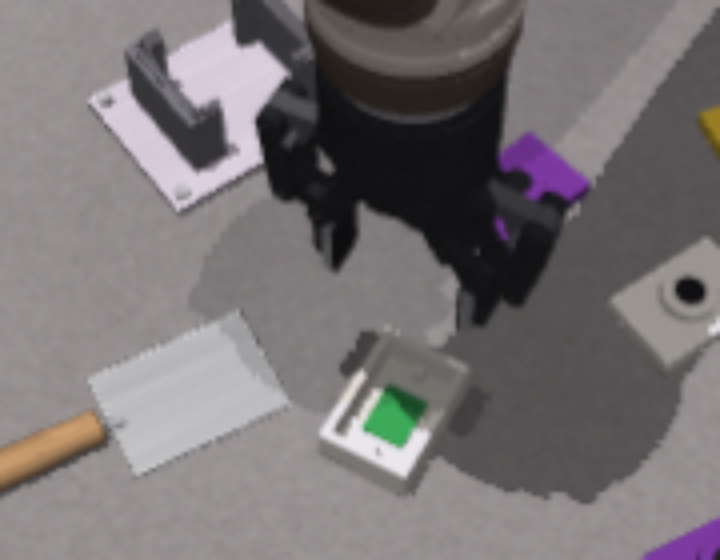

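The gripper stands aligned over the housing's short direction, and the scraper blade is clear of the fingers. Descending and gripping.

Emit:
{"name": "servo_tool", "arguments": {"moves": [[[0, 0, 0], [0, 0.0016, 0.045], 73], [[0, 0, 0], [0, 0, 0.045], 73], [[0, 0, 0], [0, 0, 0.02], 73], [[0, 0, 0], [0, 0, 0.01], 73], [[0, 0, 0], [0, 0, 0], 73], [[0, 0, 0], [0, 0, 0], 30], [[0, 0, 0], [0, 0, 0], 30], [[0, 0, 0], [0, 0, 0], 30], [[0, 0, 0], [0, 0, 0], 30], [[0, 0, 0], [0, 0, 0], 30]], "force": 40}}

```text
time: 3.65
ee_pos: [0.6122, 0.2071, 0.0078]
tcp_rot: [180.0, -0.2, 26.2]
wrist_force: [-1.4, -2.5, 7.9]
opening: 0.0488
grasp_force: 44.0
```

Emit:
{"name": "servo_tool", "arguments": {"moves": [[[0, 0, 0], [0, 0, 0], 30], [[0, 0, 0], [0, 0, -0.03], 30], [[0, 0, 0], [0, 0, -0.05], 30], [[0, 0, 0], [0, 0, -0.04], 30], [[0, 0, 0], [0, 0, 0], 30], [[0, 0, 0], [0, 0, 0], 30]]}}

```text
time: 4.25
ee_pos: [0.6117, 0.2072, 0.127]
tcp_rot: [180.0, -0.2, 26.2]
wrist_force: [0.0, 0.4, -3.1]
opening: 0.0491
grasp_force: 43.0
```

```bash
python3 -c "
from h import *
plan(566.8,-17.2,120,1.6)
im,d=camera('scene'); u,v=270,262
cv2.imwrite('pics/s2.png',cv2.resize(im[v-100:v+40,u-90:u+90,::-1],None,fx=4,fy=4))
plan(566.8,-17.2,120,1.6)"
```

```text
t 4.25 pos [611.7 207.2 127. ] rot [ 1.7998e+02 -1.7000e-01  2.6200e+01] turn z 24.6 then shift mm [-51.2 223.1   7. ] F [ 0.   0.4 -3.1] open 49.1 grip 43.0
t 4.3 pos [611.  207.  125.2] rot [ 1.80e+02 -1.00e-02  2.62e+01] turn z 24.6 then shift mm [-50.4 222.8   5.2] F [-0.6  0.2 -1.8] open 48.8 grip 43.0
```

View pics/s2.png

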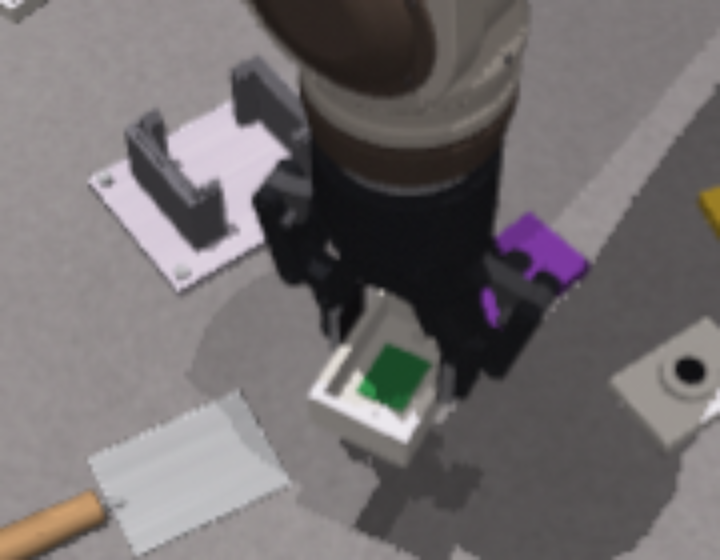

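Emit:
{"name": "servo_tool", "arguments": {"moves": [[[0, 0, 8.2], [0, 0, 0], 30], [[0, 0, 8.2], [0, 0, 0], 30], [[0, 0, 8.2], [0, 0, 0], 30], [[0, 0, 0], [-0.0101, 0.0446, 0], 30], [[0, 0, 0], [-0.0101, 0.0446, 0], 30], [[0, 0, 0], [-0.0101, 0.0446, 0], 30], [[0, 0, 0], [-0.0101, 0.0446, 0], 30], [[0, 0, 0], [-0.0101, 0.0446, 0], 30], [[0, 0, 0], [0, 0, 0.04], 30], [[0, 0, 0], [0, 0, 0], 30], [[0, 0, 0], [0, 0, 0], 30]]}}

```text
time: 5.4
ee_pos: [0.6151, -0.0972, 0.0708]
tcp_rot: [-176.4, 0.6, 10.0]
wrist_force: [0.7, 0.6, -1.6]
opening: 0.0488
grasp_force: 42.9
```

```bash
cat >> h.py <<'E'
def state(n=6,cams=("scene",)):
    "average pose over n camera calls; returns last picture"
    P=[];R=[];F=[]
    for i in range(n):
        im,d=camera(cams[0]); o=get_obs(); P.append(o["ee_pos"]*1000); R.append(o["tcp_rot"]%360); F.append(o["wrist_force"])
    print("t",round(o["time"],2),"avg pos",np.mean(P,0).round(2),"rot",np.mean(R,0).round(2),"F",np.mean(F,0).round(1),"open",round(o["opening"]*1000,1)); return im,np.mean(P,0)
E
python3 -c "
from h import *
im,p=state(4); u,v=240,190
cv2.imwrite('pics/s3.png',cv2.resize(im[v-80:v+60,u-90:u+90,::-1],None,fx=4,fy=4))
z=(p[2]-5+24)/1000; print(z)
for dz in (-.002,0,.002): print(fit('scene',im,(572,-17,1.6),z+dz,sides=(1,0,1,0)),fit('scene',im,(572,-17,1.6),z+dz,sides=(1,0,0,0)))
print(proj('scene',[[.572,-.017,z]]))"
```

```text
t 5.6 avg pos [616.84 -96.96  73.33] rot [183.46   0.35  10.09] F [ 0.2  0.3 -0.6] open 49.2
0.09233193377806037
(array([578.95, -17.46,  -3.48]), np.float64(-7.1)) (array([582.01,   8.51, -19.77]), np.float64(-20.0))
(array([579.66, -15.68,  -3.54]), np.float64(-7.1)) (array([582.74,  10.2 , -19.88]), np.float64(-20.0))
(array([580.29, -14.25,  -3.64]), np.float64(-7.1)) (array([583.32,  11.58, -19.72]), np.float64(-19.9))
[[234.87811233 181.9929339 ]]
```

View pics/s3.png

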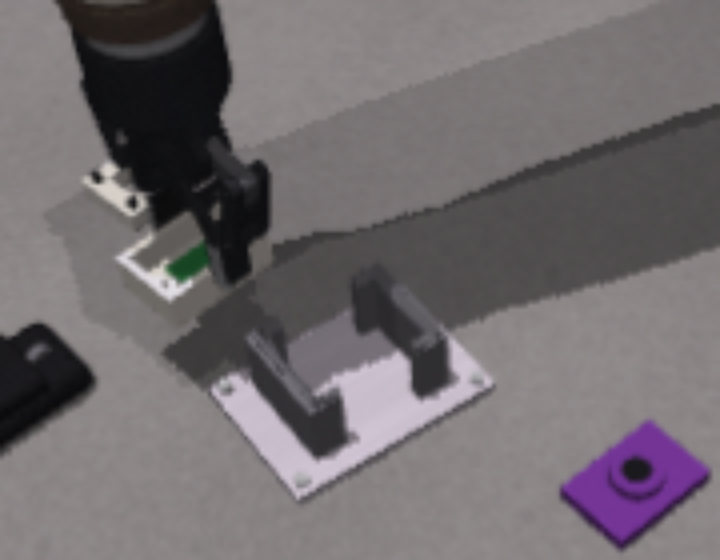

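The housing hangs at crop (180,260), off to the -y side of the nest and turned: the pose isn't what I commanded. Checking the joints.

```bash
python3 -c "
from h import *
im,p=state(2); o=get_obs(); print(o['q'].round(2),o['qd'].round(1),o['joint_efforts'].round(1))
plan(566.8,-17.2,80,1.6)"
```

```text
t 5.7 avg pos [617.13 -97.12  73.58] rot [183.44   0.3   10.09] F [-0.5  0.  -1.3] open 48.8
[-10.37  16.47   5.79  80.81   3.12 159.52] [-0.3  0.1 -0.2 -0.2 -0.  -0. ] [ -0.  -65.1  47.    0.3   0.2   0. ]
t 5.7 pos [617.1 -97.2  73.5] rot [-176.56    0.3    10.08] turn z 8.48 then shift mm [-48.  -81.3  -6.5] F [-0.5  0.4 -1.4] open 48.8 grip 42.9
```

Joint 6 ran into its limit during the turn. I'll level the tool, lift, shift back first and only then turn.

Emit:
{"name": "servo_tool", "arguments": {"moves": [[[-3.44, 0.3, 0], [0, 0, 0], 30], [[0, 0, 0], [0, 0, -0.0265], 30], [[0, 0, 0], [-0.0118, -0.0292, 0], 30], [[0, 0, 0], [-0.0118, -0.0292, 0], 30], [[0, 0, 0], [-0.0118, -0.0292, 0], 30], [[0, 0, 4.24], [0, 0, 0], 30], [[0, 0, 4.24], [0, 0, 0], 30], [[0, 0, 0], [0, 0, 0], 30], [[0, 0, 0], [0, 0, 0], 30]]}}

```text
time: 6.6
ee_pos: [0.5666, -0.0175, 0.0993]
tcp_rot: [-180.0, 0.1, 1.7]
wrist_force: [0.4, -0.2, -1.0]
opening: 0.0489
grasp_force: 43.0
```

```bash
python3 -c "
from h import *
im,p=state(4); print(get_obs()['q'].round(1)); u,v=240,175
cv2.imwrite('pics/s4.png',cv2.resize(im[v-70:v+70,u-90:u+90,::-1],None,fx=4,fy=4)); np.save('s4.npy',im)
z=(p[2]-5+24)/1000; print(z)
for dz in (-.002,0,.002): print(fit('scene',im,(572,-17,1.6),z+dz,sides=(1,0,0,0)),fit('scene',im,(572,-17,1.6),z+dz,sides=(1,1,0,0)))
plan(566.8,-17.2,70,1.6)"
```

```text
t 6.8 avg pos [566.48 -17.74  98.99] rot [1.8002e+02 9.0000e-02 1.6100e+00] F [-0.1 -0.1 -1. ] open 49.3
[ -1.8   6.8  -2.6  80.7   0.  176.6]
0.11798772923762783
(array([572.89, -15.87,   1.86]), np.float64(-66.4)) (array([573.05, -16.99,   2.69]), np.float64(-31.3))
(array([573.59, -14.14,   1.93]), np.float64(-66.4)) (array([573.74, -15.21,   2.36]), np.float64(-31.2))
(array([574.35, -13.06,   2.05]), np.float64(-66.4)) (array([574.47, -13.91,   2.45]), np.float64(-31.0))
t 6.8 pos [566.4 -17.8  98.8] rot [-1.7998e+02  1.1000e-01  1.5700e+00] turn z -0.03 then shift mm [ 0.4 -0.6 28.8] F [-0.6 -0.5 -1.4] open 49.3 grip 43.0
```

View pics/s4.png

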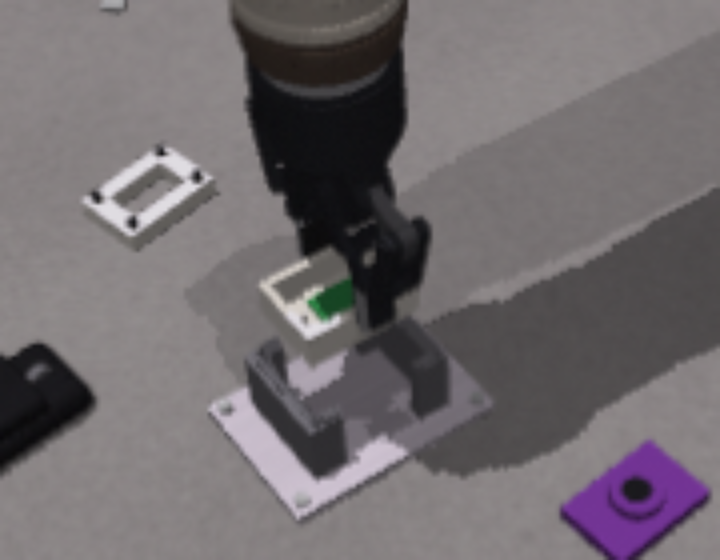

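Emit:
{"name": "servo_tool", "arguments": {"moves": [[[0, 0, 0], [-0.0005, 0, 0.025], 30], [[0, 0, 0], [0, 0, 0.015], 30], [[0, 0, 0], [0, 0, 0.008], 30], [[0, 0, 0], [0, 0, 0.008], 30], [[0, 0, 0], [0, 0, 0], 30]]}}

```text
time: 7.3
ee_pos: [0.5655, -0.0177, 0.042]
tcp_rot: [-180.0, 0.2, 1.5]
wrist_force: [1.6, 0.8, -0.8]
opening: 0.0488
grasp_force: 43.0
```

In the pocket with no force. Going on down.

Emit:
{"name": "servo_tool", "arguments": {"moves": [[[0, 0, 0], [0, 0, 0.01], 30], [[0, 0, 0], [0, 0, 0.008], 30], [[0, 0, 0], [0, 0, 0.005], 30], [[0, 0, 0], [0, 0, 0.003], 30], [[0, 0, 0], [0, 0, 0], 30], [[0, 0, 0], [0, 0, 0], 30]]}}

```text
time: 7.9
ee_pos: [0.5656, -0.0177, 0.0169]
tcp_rot: [-180.0, 0.1, 1.5]
wrist_force: [0.1, 0.0, -1.1]
opening: 0.0493
grasp_force: 43.0
```

Emit:
{"name": "servo_tool", "arguments": {"moves": [[[0, 0, 0], [0, 0, 0.001], 30], [[0, 0, 0], [0, 0, 0.001], 30], [[0, 0, 0], [0, 0, 0.001], 30], [[0, 0, 0], [0, 0, 0], 30]]}}

```text
time: 8.3
ee_pos: [0.5658, -0.0177, 0.0158]
tcp_rot: [-180.0, 0.0, 1.5]
wrist_force: [-6.8, 0.3, 14.2]
opening: 0.0491
grasp_force: 44.6
```

Contact at TCP z ≈ 15.5 mm, which is the expected floor height. Releasing and rising.

Emit:
{"name": "servo_tool", "arguments": {"moves": [[[0, 0, 0], [0, 0, -0.001], 73], [[0, 0, 0], [0, 0, 0], 73], [[0, 0, 0], [0, 0, 0], 73], [[0, 0, 0], [0, 0, 0], 73], [[0, 0, 0], [0, 0, -0.03], 73], [[0, 0, 0], [0, 0, -0.05], 73], [[0, 0, 0], [0, 0, -0.05], 73], [[0, 0, 0], [0, 0, 0], 73], [[0, 0, 0], [0, 0, 0], 73]]}}

```text
time: 9.2
ee_pos: [0.5667, -0.0177, 0.1461]
tcp_rot: [-180.0, -0.0, 1.5]
wrist_force: [-1.0, -0.2, -1.0]
opening: 0.0626
grasp_force: 0.0
```

```bash
python3 -c "
from h import *
im,p=state(3); np.save('s5.npy',im)
for z in (.030,.032,.034): print(fit('scene',im,(572,-17,1.6),z,sides=(0,0,1,1)))
d=camera('scene')[1]; P=cloud('scene',d); m=(np.hypot(P[...,0]-.572,P[...,1]-.005)<.02)&(P[...,2]<.05); print(np.percentile(P[m][:,2],[5,50,75,90,95]))
plan(589.5,-241.1,100,13.5)"
```

```text
t 9.35 avg pos [565.58 -17.73 143.83] rot [1.8003e+02 1.8000e-01 1.5300e+00] F [-0.5  0.1 -0.4] open 62.5
(array([570.86, -19.16,   0.97]), np.float64(-21.9))
(array([572.23, -17.75,   0.6 ]), np.float64(-22.3))
(array([572.78, -16.3 ,   0.61]), np.float64(-22.7))
[0.00646656 0.01603985 0.02565283 0.03226457 0.0332758 ]
t 9.4 pos [565.2 -17.7 143.2] rot [-179.97    0.25    1.53] turn z -11.97 then shift mm [-28.6 222.9  43.2] F [-0.1 -0.1  0.5] open 62.2 grip 0.0
```

Emit:
{"name": "servo_tool", "arguments": {"moves": [[[0, 0, -5.98], [0, 0, 0], 73], [[0, 0, -5.98], [0, 0, 0], 73], [[0, 0, 0], [-0.0057, 0.0446, 0], 73], [[0, 0, 0], [-0.0057, 0.0446, 0], 73], [[0, 0, 0], [-0.0057, 0.0446, 0.01], 73], [[0, 0, 0], [-0.0057, 0.0446, 0.03], 73], [[0, 0, 0], [-0.0057, 0.0446, 0.03], 73], [[0, 0, 0], [0, 0, 0.03], 73], [[0, 0, 0], [0, 0, 0], 73], [[0, 0, 0], [0, 0, 0], 73]]}}

```text
time: 10.4
ee_pos: [0.5886, -0.2339, 0.0487]
tcp_rot: [-179.9, 0.2, 13.5]
wrist_force: [0.1, -0.1, 2.2]
opening: 0.0624
grasp_force: 0.0
```

```bash
python3 -c "
from h import *
im,p=state(3)
plan(589.5,-241.1,1,13.5)"
```

```text
t 10.55 avg pos [ 589.98 -233.91   50.81] rot [180.   120.02  13.55] F [ 0.6  0.5 -0. ] open 62.7
t 10.55 pos [ 590.3 -233.9   51.3] rot [ 1.7996e+02 -3.0000e-02  1.3560e+01] turn z 0.06 then shift mm [-2.5  6.8 50.3] F [1.  0.3 0.1] open 62.7 grip 0.0
```

Emit:
{"name": "servo_tool", "arguments": {"moves": [[[0, 0, 0], [-0.0022, 0.0069, 0], 73], [[0, 0, 0], [0, 0, 0.025], 73], [[0, 0, 0], [0, 0, 0.015], 73], [[0, 0, 0], [0, 0, 0.006], 73], [[0, 0, 0], [0, 0, 0.003], 73], [[0, 0, 0], [0, 0, 0], 73], [[0, 0, 0], [0, 0, 0], 73]]}}

```text
time: 11.25
ee_pos: [0.5892, -0.2418, 0.001]
tcp_rot: [-180.0, 0.0, 13.5]
wrist_force: [0.1, -0.4, 0.1]
opening: 0.0619
grasp_force: 0.0
```

Emit:
{"name": "servo_tool", "arguments": {"moves": [[[0, 0, 0], [0, 0, 0], 30], [[0, 0, 0], [0, 0, 0], 30], [[0, 0, 0], [0, 0, 0], 30], [[0, 0, 0], [0, 0, 0], 30], [[0, 0, 0], [0, 0, 0], 30]], "force": 40}}

```text
time: 11.75
ee_pos: [0.5893, -0.2419, 0.0013]
tcp_rot: [180.0, 0.0, 13.5]
wrist_force: [-0.0, 0.2, 5.3]
opening: 0.0486
grasp_force: 42.5
```

```bash
python3 -c "
from h import *
im,p=state(4)"
```

```text
t 11.95 avg pos [ 589.3  -241.92    1.31] rot [1.7999e+02 1.0000e-02 1.3490e+01] F [-0.8  0.7  6. ] open 48.8
```

Emit:
{"name": "servo_tool", "arguments": {"moves": [[[0, 0, 0], [0, 0, -0.02], 30], [[0, 0, 0], [0, 0, -0.04], 30], [[0, 0, 0], [0, 0, -0.05], 30], [[0, 0, 0], [0.0074, -0.0446, 0], 30], [[0, 0, 0], [0.0074, -0.0446, 0], 30], [[0, 0, 0], [0.0074, -0.0446, 0], 30], [[0, 0, 0], [0.0074, -0.0446, 0], 30], [[0, 0, 0], [0.0074, -0.0446, 0], 30], [[0, 0, 5.95], [0, 0, 0], 30], [[0, 0, 5.95], [0, 0, 0], 30], [[0, 0, 0], [0, 0, 0], 30], [[0, 0, 0], [0, 0, 0], 30]]}}

```text
time: 13.15
ee_pos: [0.5728, -0.0163, 0.1102]
tcp_rot: [-180.0, 0.1, 1.7]
wrist_force: [0.1, -0.2, -1.1]
opening: 0.049
grasp_force: 41.8
```

```bash
python3 -c "
from h import *
im,p=state(4); np.save('s6.npy',im)
z=(p[2]-1.3+14)/1000; print(z)
for dz in (-.001,0,.001): print(fit('scene',im,(573,-17,1.6),z+dz,sides=(1,0,0,0)),fit('scene',im,(573,-17,1.6),z+dz,sides=(1,1,0,0)))
plan(572.6,-16.7,70,1.6)"
```

```text
t 13.35 avg pos [572.86 -16.57 110.24] rot [1.8002e+02 1.1000e-01 1.6700e+00] F [ 0.   0.  -0.9] open 49.0
0.12293620827064886
(array([572.78, -15.98,   1.54]), np.float64(-66.6)) (array([572.95, -18.6 ,   2.4 ]), np.float64(-28.2))
(array([573.16, -15.33,   1.56]), np.float64(-66.6)) (array([573.37, -17.96,   2.59]), np.float64(-28.1))
(array([573.55, -14.62,   1.75]), np.float64(-66.6)) (array([573.74, -17.13,   2.57]), np.float64(-28.0))
t 13.35 pos [572.9 -16.6 110.2] rot [-1.7998e+02  1.1000e-01  1.6300e+00] turn z 0.03 then shift mm [-0.3  0.1 40.2] F [ 0.1 -0.6 -0.8] open 49.0 grip 41.8
```

Emit:
{"name": "servo_tool", "arguments": {"moves": [[[0, 0, 0], [-0.0008, 0.0003, 0.03], 30], [[0, 0, 0], [0, 0, 0.02], 30], [[0, 0, 0], [0, 0, 0.007], 30], [[0, 0, 0], [0, 0, 0.007], 30], [[0, 0, 0], [0, 0, 0.006], 30], [[0, 0, 0], [0, 0, 0.003], 30], [[0, 0, 0], [0, 0, 0], 30], [[0, 0, 0], [0, 0, 0], 30]]}}

```text
time: 14.15
ee_pos: [0.5742, -0.0167, 0.0398]
tcp_rot: [-180.0, -0.2, 1.6]
wrist_force: [3.3, -0.1, 5.5]
opening: 0.049
grasp_force: 45.3
```

```bash
python3 -c "
from h import *
im,p=state(4)
u,v=235,195
cv2.imwrite('pics/s7.png',cv2.resize(im[v-60:v+60,u-70:u+70,::-1],None,fx=5,fy=5))"
```

```text
t 14.35 avg pos [574.27 -16.72  39.85] rot [180.01 359.78   1.61] F [3.6 0.4 5.9] open 48.7
```

View pics/s7.png

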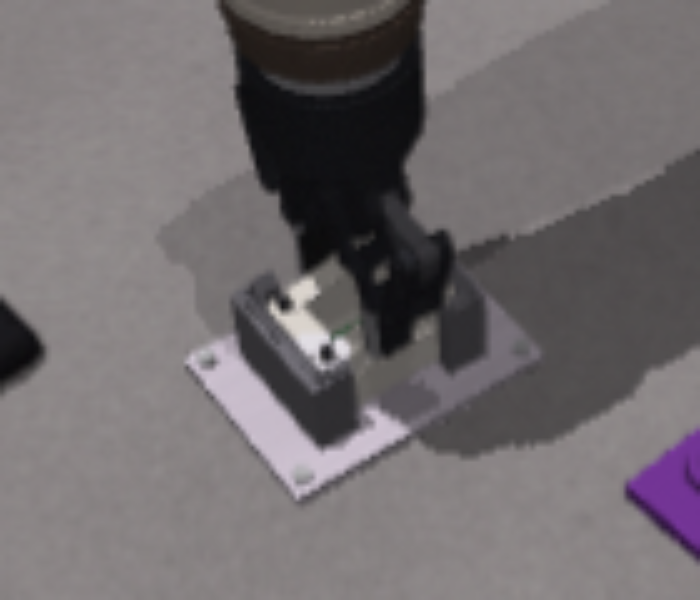

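The spacer is inside the end walls but rubs the -x one (force +3.6 N in x). I'll ease toward +x and go on down.

Emit:
{"name": "servo_tool", "arguments": {"moves": [[[0, 0, 0], [0.0018, 0, 0], 30], [[0, 0, 0], [0, 0, 0.002], 30], [[0, 0, 0], [0, 0, 0.001], 30], [[0, 0, 0], [0, 0, 0], 30], [[0, 0, 0], [0, 0, 0], 30]]}}

```text
time: 14.85
ee_pos: [0.5751, -0.0167, 0.0372]
tcp_rot: [-180.0, -0.1, 1.6]
wrist_force: [-3.7, 0.0, 11.3]
opening: 0.0492
grasp_force: 46.9
```

```bash
python3 -c "
from h import *
im,p=state(3)"
```

```text
t 15.0 avg pos [575.12 -16.7   37.24] rot [180.01 359.88   1.61] F [-2.9  0.4 11.9] open 48.5
```

```bash
python3 -c "
from h import *
S=[]
for i in range(5):
    im,d=camera('scene'); P=cloud('scene',d); S.append(P)
P=np.median(S,0)
w=im.min(2)>140
for lo,hi in ((590,597),(597,604),(604,611),(611,616)):
    for a,b in ((-45,-25),(-25,-5),(-5,12)):
        m=w&(P[...,0]>lo/1e3)&(P[...,0]<hi/1e3)&(P[...,1]>a/1e3)&(P[...,1]<b/1e3)&(P[...,2]>.02)
        if m.sum()>3: print(lo,a,m.sum(),np.percentile(P[m][:,2],[20,50,80]).round(4))
m=w&(P[...,2]>.03)&(np.hypot(P[...,0]-.572,P[...,1]+.017)<.055); print(m.sum(),rect(P[m][:,:2]))
for z in (.046,.048,.05): print(z,fit('scene',im,(573,-17,1.6),z,sides=(1,0,0,0)))
"
```

```text
590 -45 14 [0.0482 0.0487 0.0493]
590 -25 21 [0.5109 0.5117 0.5128]
590 -5 41 [0.0491 0.5117 0.5128]
597 -45 18 [0.0474 0.2771 0.507 ]
597 -25 70 [0.048  0.5073 0.5091]
597 -5 39 [0.5067 0.5079 0.5093]
604 -45 56 [0.4997 0.5021 0.5042]
604 -25 66 [0.5    0.5025 0.5048]
604 -5 47 [0.5004 0.5028 0.505 ]
611 -45 42 [0.4943 0.496  0.4981]
611 -25 50 [0.4943 0.4965 0.4985]
611 -5 35 [0.4943 0.4971 0.4986]
872 [599.5  -5.8  98.   47.4 -72. ]
0.046 (array([572.18, -17.01,   1.39]), np.float64(-57.4))
0.048 (array([572.88, -16.  ,   1.55]), np.float64(-57.3))
0.05 (array([573.56, -14.33,   1.58]), np.float64(-57.3))
```

Emit:
{"name": "servo_tool", "arguments": {"moves": [[[0, 0, 0], [-0.0009, 0, 0], 30], [[0, 0, 0], [0, 0, 0], 30], [[0, 0, 0], [0, 0, 0], 45], [[0, 0, 0], [0, 0, 0], 73], [[0, 0, 0], [0, 0, 0], 73], [[0, 0, 0], [0, 0, 0], 73], [[0, 0, 0], [0, 0, -0.02], 73], [[0, 0, 0], [0, 0, -0.05], 73], [[0, 0, 0], [0, 0, -0.05], 73], [[0, 0, 0], [0, 0, 0], 73], [[0, 0, 0], [0, 0, 0], 73]]}}

```text
time: 16.35
ee_pos: [0.5738, -0.0166, 0.1557]
tcp_rot: [-180.0, -0.0, 1.6]
wrist_force: [-0.1, 0.5, -0.2]
opening: 0.0627
grasp_force: 0.0
```

```bash
python3 -c "
from h import *
S=[]
for i in range(5):
    im,d=camera('scene'); P=cloud('scene',d); S.append(P)
P=np.median(S,0); np.savez('after_sp.npz',im=im,P=P)
w=im.min(2)>120
pts=[]
for lo,hi in ((536,548),(590,597),(597,607)):
    for a,b in ((-40,-25),(-25,-5),(-5,8)):
        m=w&(P[...,0]>lo/1e3)&(P[...,0]<hi/1e3)&(P[...,1]>a/1e3)&(P[...,1]<b/1e3)&(P[...,2]>.03)&(P[...,2]<.06)
        if m.sum()>3: print(lo,a,m.sum(),np.percentile(P[m][:,2],[20,50,80]).round(4))
for z in (.044,.046,.048): print(z,fit('scene',im,(573,-17,1.6),z,sides=(1,0,0,0)))
imt,dt=camera('top')
u,v=235,200
A=cv2.resize(im[v-35:v+35,u-45:u+45,::-1],None,fx=6,fy=6)
cv2.imwrite('pics/s8.png',A); plan(445.4,247.5,120,-.2)"
```

```text
536 -25 30 [0.0457 0.0462 0.0468]
536 -5 5 [0.0458 0.0467 0.0473]
590 -40 11 [0.0459 0.0465 0.047 ]
590 -25 12 [0.0457 0.0464 0.0471]
590 -5 9 [0.0457 0.0461 0.047 ]
597 -40 15 [0.046  0.0464 0.0469]
597 -25 29 [0.0461 0.0465 0.0473]
597 -5 14 [0.0457 0.0461 0.0468]
0.044 (array([570.79, -18.26,   1.78]), np.float64(-70.2))
0.046 (array([571.45, -16.95,   1.67]), np.float64(-70.1))
0.048 (array([572.13, -15.45,   1.83]), np.float64(-70.1))
t 16.65 pos [572.5 -16.5 153. ] rot [-179.97    0.22    1.59] turn z 1.79 then shift mm [-128.  -263.6   33. ] F [ 0.8 -0.2  0. ] open 62.6 grip 0.0
```

View pics/s8.png

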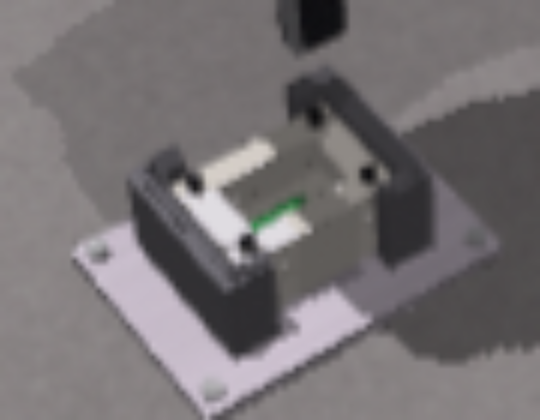

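The spacer lies flat: its top reads 46 mm at every spot. Pins are up at crop (195,182), (247,243), (368,173) and (316,117). Now the half turn for the top, keeping joint 6 in range.

Emit:
{"name": "servo_tool", "arguments": {"moves": [[[0, 0, -8.5], [0, 0, 0], 73], [[0, 0, -8.5], [0, 0, 0], 73], [[0, 0, -8.5], [0, 0, 0], 73], [[0, 0, -8.5], [0, 0, 0], 73], [[0, 0, -8.5], [0, 0, 0], 73], [[0, 0, -8.5], [0, 0, 0], 73], [[0, 0, -8.5], [0, 0, 0], 73], [[0, 0, -8.5], [0, 0, 0], 73], [[0, 0, -8.5], [0, 0, 0], 73], [[0, 0, -8.5], [0, 0, 0], 73], [[0, 0, -8.5], [0, 0, 0], 73], [[0, 0, -8.5], [0, 0, 0], 73]]}}

```text
time: 17.85
ee_pos: [0.5728, -0.0165, 0.1536]
tcp_rot: [-179.8, -0.1, 103.9]
wrist_force: [-0.5, -0.7, -0.8]
opening: 0.0624
grasp_force: 0.0
```

Emit:
{"name": "servo_tool", "arguments": {"moves": [[[0, 0, -8.5], [0, 0, 0], 73], [[0, 0, -8.5], [0, 0, 0], 73], [[0, 0, -8.5], [0, 0, 0], 73], [[0, 0, -8.5], [0, 0, 0], 73], [[0, 0, -8.5], [0, 0, 0], 73], [[0, 0, -8.5], [0, 0, 0], 73], [[0, 0, -8.5], [0, 0, 0], 73], [[0, 0, -8.5], [0, 0, 0], 73], [[0, 0, -8.2], [0, 0, 0], 73], [[0, 0, 0], [0, 0, 0], 73], [[0, 0, 0], [0, 0, 0], 73]]}}

```text
time: 18.95
ee_pos: [0.5729, -0.0166, 0.1539]
tcp_rot: [180.0, -0.1, 179.5]
wrist_force: [-0.3, 0.6, 0.2]
opening: 0.0625
grasp_force: 0.0
```

```bash
python3 -c "
from h import *
im,p=state(3); print(get_obs()['q'].round(1));plan(445.4,247.5,120,179.8)"
```

```text
t 19.1 avg pos [572.97 -16.54 154.06] rot [179.98 359.87 179.6 ] F [ 0.4  0.4 -0.2] open 62.3
[-1.7  7.4  4.2 86.9  0.  -1.3]
t 19.1 pos [573.  -16.6 154.1] rot [ 1.7998e+02 -1.2000e-01  1.7964e+02] turn z -0.16 then shift mm [128.5 263.6  34.1] F [ 0.   0.3 -0.4] open 62.3 grip 0.0
```

Emit:
{"name": "servo_tool", "arguments": {"moves": [[[0, 0, -0.2], [0, 0, 0], 73], [[0, 0, 0], [0.0183, 0.0377, 0], 73], [[0, 0, 0], [0.0183, 0.0377, 0], 73], [[0, 0, 0], [0.0184, 0.0377, 0], 73], [[0, 0, 0], [0.0184, 0.0377, 0], 73], [[0, 0, 0], [0.0184, 0.0376, 0.01], 73], [[0, 0, 0], [0.0184, 0.0376, 0.02], 73], [[0, 0, 0], [0.0183, 0.0376, 0.02], 73], [[0, 0, 0], [0, 0, 0.04], 73], [[0, 0, 0], [0, 0, 0.02], 73], [[0, 0, 0], [0, 0, 0], 73], [[0, 0, 0], [0, 0, 0], 73]]}}

```text
time: 20.3
ee_pos: [0.4446, 0.2471, 0.0453]
tcp_rot: [180.0, -0.1, 180.0]
wrist_force: [0.4, 0.4, 0.1]
opening: 0.0622
grasp_force: 0.0
```

```bash
python3 -c "
from h import *
im,p=state(3); plan(445.4,247.5,1.5,179.8)"
```

```text
t 20.45 avg pos [445.37 247.3   46.28] rot [179.92 120.01 179.94] F [0.  0.3 0.5] open 62.7
t 20.45 pos [445.5 247.3  46.4] rot [1.7991e+02 3.0000e-02 1.7994e+02] turn z 0.14 then shift mm [ 0.1  0.2 44.9] F [0.  0.4 0.5] open 62.7 grip 0.0
```

Emit:
{"name": "servo_tool", "arguments": {"moves": [[[0, 0, 0], [0, 0, 0.025], 73], [[0, 0, 0], [0, 0, 0.014], 73], [[0, 0, 0], [0, 0, 0.005], 73], [[0, 0, 0], [0, 0, 0.001], 73], [[0, 0, 0], [0, 0, 0], 73], [[0, 0, 0], [0, 0, 0], 73], [[0, 0, 0], [0, 0, 0], 30], [[0, 0, 0], [0, 0, 0], 30], [[0, 0, 0], [0, 0, 0], 30], [[0, 0, 0], [0, 0, 0], 30], [[0, 0, 0], [0, 0, 0], 30]], "force": 40}}

```text
time: 21.55
ee_pos: [0.4449, 0.2474, 0.0006]
tcp_rot: [179.9, -0.0, 180.0]
wrist_force: [-1.6, -1.0, 6.3]
opening: 0.0484
grasp_force: 42.0
```

Emit:
{"name": "servo_tool", "arguments": {"moves": [[[0, 0, 0], [0, 0, 0], 30], [[0, 0, 0], [0, 0, -0.02], 30], [[0, 0, 0], [0, 0, -0.04], 30], [[0, 0, 0], [0, 0, -0.05], 30], [[0, 0, 0], [0, 0, 0], 30], [[0, 0, 0], [0, 0, 0], 30]]}}

```text
time: 22.15
ee_pos: [0.4452, 0.2475, 0.1108]
tcp_rot: [179.9, 0.0, 180.0]
wrist_force: [-0.0, 0.4, -1.8]
opening: 0.0488
grasp_force: 41.8
```

```bash
python3 -c "
from h import *
im,p=state(3); plan(572.8,-16.8,112,181.6)"
```

```text
t 22.3 avg pos [444.15 246.87 108.64] rot [180.02 359.83 179.99] F [-0.6  0.  -1.5] open 48.4
t 22.3 pos [443.8 246.7 108.1] rot [-179.96   -0.22  179.99] turn z -1.61 then shift mm [-121.5 -267.    -3.9] F [-0.6 -0.  -1.8] open 48.4 grip 41.7
```

Emit:
{"name": "servo_tool", "arguments": {"moves": [[[0, 0, -1.6], [0, 0, -0.004], 30], [[0, 0, 0], [-0.0174, -0.0382, 0], 30], [[0, 0, 0], [-0.0174, -0.0382, 0], 30], [[0, 0, 0], [-0.0174, -0.0382, 0], 30], [[0, 0, 0], [-0.0174, -0.0382, 0], 30], [[0, 0, 0], [-0.0174, -0.0382, 0], 30], [[0, 0, 0], [-0.0173, -0.0381, 0], 30], [[0, 0, 0], [-0.0173, -0.038, 0], 30], [[0, 0, 0], [0, 0, 0], 30], [[0, 0, 0], [0, 0, 0], 30]]}}

```text
time: 23.3
ee_pos: [0.5732, -0.0173, 0.1123]
tcp_rot: [180.0, -0.2, -178.5]
wrist_force: [-0.6, 0.4, -1.0]
opening: 0.0484
grasp_force: 41.8
```

```bash
python3 -c "
from h import *
im,p=state(4); np.save('s9.npy',im)
z=(p[2]-1+12)/1000; print(z)
for dz in (-.002,-.001,0): print(fit('scene',im,(573,-17,1.6),z+dz,sides=(1,0,0,0)))
plan(573.2,-16.7,70,181.6)"
```

```text
t 23.5 avg pos [573.04 -15.88 112.95] rot [179.96 359.85 181.65] F [-0.4 -0.  -0.9] open 48.5
0.12394960116676428
(array([572.49, -16.49,   1.48]), np.float64(-71.9))
(array([572.83, -15.45,   1.43]), np.float64(-72.0))
(array([573.24, -14.83,   1.48]), np.float64(-72.0))
t 23.5 pos [573.1 -15.5 113.2] rot [ 1.7997e+02 -1.2000e-01 -1.7831e+02] turn z 0.09 then shift mm [-0.1 -1.2 43.2] F [-0.7  0.4 -1.3] open 48.5 grip 41.8
```

Emit:
{"name": "servo_tool", "arguments": {"moves": [[[0, 0, 0], [0, -0.0007, 0.03], 30], [[0, 0, 0], [0, 0, 0.017], 30], [[0, 0, 0], [0, 0, 0.005], 30], [[0, 0, 0], [0, 0, 0.004], 30], [[0, 0, 0], [0, 0, 0.003], 30], [[0, 0, 0], [0, 0, 0], 30], [[0, 0, 0], [0, 0, 0], 30]]}}

```text
time: 24.2
ee_pos: [0.5738, -0.0172, 0.055]
tcp_rot: [180.0, -0.0, -178.4]
wrist_force: [0.8, -0.5, -0.4]
opening: 0.0487
grasp_force: 41.8
```

```bash
python3 -c "
from h import *
im,p=state(3)"
```

```text
t 24.35 avg pos [573.74 -17.25  54.92] rot [179.98 359.95 181.58] F [ 0.  -0.1 -0.5] open 48.7
```

Emit:
{"name": "servo_tool", "arguments": {"moves": [[[0, 0, 0], [0, 0, 0.0015], 30], [[0, 0, 0], [0, 0, 0.0015], 30], [[0, 0, 0], [0, 0, 0.001], 30], [[0, 0, 0], [0, 0, 0], 30], [[0, 0, 0], [0, 0, 0], 30]]}}

```text
time: 24.85
ee_pos: [0.5735, -0.0173, 0.0506]
tcp_rot: [180.0, -0.1, -178.4]
wrist_force: [-1.2, 0.2, 4.0]
opening: 0.0486
grasp_force: 42.3
```

Touching the pins. Pressing on while still holding it level.

Emit:
{"name": "servo_tool", "arguments": {"moves": [[[0, 0, 0], [0, 0, 0.0015], 30], [[0, 0, 0], [0, 0, 0.0015], 30], [[0, 0, 0], [0, 0, 0.001], 30], [[0, 0, 0], [0, 0, 0.001], 30], [[0, 0, 0], [0, 0, 0], 30], [[0, 0, 0], [0, 0, 0], 30]]}}

```text
time: 25.45
ee_pos: [0.5736, -0.0173, 0.0466]
tcp_rot: [180.0, -0.0, -178.4]
wrist_force: [-4.2, 0.2, 11.5]
opening: 0.0485
grasp_force: 43.1
```

Emit:
{"name": "servo_tool", "arguments": {"moves": [[[0, 0, 0], [0, 0, 0], 45], [[0, 0, 0], [0, 0, 0], 73], [[0, 0, 0], [0, 0, 0], 73], [[0, 0, 0], [0, 0, 0], 73], [[0, 0, 0], [0, 0, -0.02], 73], [[0, 0, 0], [0, 0, -0.03], 73], [[0, 0, 0], [0, 0, 0], 0], [[0, 0, 0], [0, 0, 0], 0], [[0, 0, 0], [0, 0, 0], 0], [[0, 0, 0], [0, 0, 0], 0], [[0, 0, 0], [0, 0, 0], 0], [[0, 0, 0], [0, 0, 0], 0]]}}

```text
time: 26.65
ee_pos: [0.5733, -0.0173, 0.0948]
tcp_rot: [180.0, -0.1, -178.4]
wrist_force: [0.4, -0.9, -0.2]
opening: 0.0005
grasp_force: 0.0
```

```bash
python3 -c "
from h import *
im,p=state(3); plan(573,-17,70,181.6)
P=np.median([cloud('scene',camera('scene')[1]) for i in range(4)],0); w=im.min(2)>110
m=w&(np.hypot(P[...,0]-.572,P[...,1]+.017)<.045)&(P[...,2]>.05)&(P[...,2]<.075)
for lo,hi in ((.538,.552),(.59,.607)):
  for a,b in ((-.04,-.025),(-.025,-.005),(-.005,.01)):
    k=m&(P[...,0]>lo)&(P[...,0]<hi)&(P[...,1]>a)&(P[...,1]<b); print(lo,a,k.sum(),np.median(P[k][:,2]).round(4) if k.sum() else '')
"
```

```text
t 26.8 avg pos [573.4  -17.25  95.06] rot [179.98 359.88 181.59] F [ 0.7 -0.2 -0.2] open -0.0
t 26.8 pos [573.4 -17.2  95.2] rot [ 1.7998e+02 -1.1000e-01 -1.7841e+02] turn z -0.01 then shift mm [ 0.4  0.3 25.2] F [ 0.2 -0.1 -0.2] open -0.0 grip 0.0
0.538 -0.04 0 
0.538 -0.025 27 0.0581
0.538 -0.005 26 0.0584
0.59 -0.04 38 0.0582
0.59 -0.025 50 0.0583
0.59 -0.005 42 0.0582
```

The top surface reads 58 mm all over, so it is home and level. One gentle confirming press on the boss.

Emit:
{"name": "servo_tool", "arguments": {"moves": [[[0, 0, 0], [0, 0, 0.02], 0], [[0, 0, 0], [0, 0, 0.006], 0], [[0, 0, 0], [0, 0, 0.002], 0], [[0, 0, 0], [0, 0, 0.0015], 0], [[0, 0, 0], [0, 0, 0.0015], 0], [[0, 0, 0], [0, 0, 0], 0], [[0, 0, 0], [0, 0, 0], 0]]}}

```text
time: 27.7
ee_pos: [0.5736, -0.0172, 0.0661]
tcp_rot: [180.0, -0.0, -178.4]
wrist_force: [-5.1, -0.0, 7.5]
opening: 0.0003
grasp_force: 3.9
```

Emit:
{"name": "servo_tool", "arguments": {"moves": [[[0, 0, 0], [0, 0, 0.001], 0], [[0, 0, 0], [0, 0, 0.001], 0], [[0, 0, 0], [0, 0, 0], 0], [[0, 0, 0], [0, 0, 0], 0]]}}

```text
time: 28.1
ee_pos: [0.5737, -0.0173, 0.066]
tcp_rot: [180.0, 0.0, -178.4]
wrist_force: [-11.6, 0.1, 21.4]
opening: -0.0001
grasp_force: 10.8
```

Emit:
{"name": "servo_tool", "arguments": {"moves": [[[0, 0, 0], [0, 0, -0.02], 0], [[0, 0, 0], [0, 0, -0.05], 0], [[0, 0, 0], [0, 0, -0.04], 0], [[0, 0, 0], [0, 0, 0], 0], [[0, 0, 0], [0, 0, 0], 0]]}}

```text
time: 28.6
ee_pos: [0.5744, -0.0173, 0.1739]
tcp_rot: [180.0, 0.1, -178.4]
wrist_force: [-0.2, 0.0, -0.4]
opening: -0.0002
grasp_force: 0.0
```

```bash
python3 -c "
from h import *
im,p=state(2)
P=np.median([cloud('scene',camera('scene')[1]) for i in range(4)],0); w=im.min(2)>110
m=w&(P[...,2]>.05)&(P[...,2]<.075)
for lo,hi in ((.538,.552),(.59,.607)):
  for a,b in ((-.04,-.025),(-.025,-.005),(-.005,.01)):
    k=m&(P[...,0]>lo)&(P[...,0]<hi)&(P[...,1]>a)&(P[...,1]<b); print(lo,a,k.sum(),np.median(P[k][:,2]).round(4) if k.sum() else '')
print(fit('scene',im,(573,-17,1.6),.058,sides=(1,0,0,0)),fit('scene',im,(573,-17,1.6),.058,sides=(1,1,1,1)))
"
```

```text
t 28.7 avg pos [573.52 -17.26 171.9 ] rot [179.98 359.88 181.59] F [-0.   0.2 -0.5] open -0.2
0.538 -0.04 7 0.0577
0.538 -0.025 39 0.0584
0.538 -0.005 26 0.0589
0.59 -0.04 39 0.0582
0.59 -0.025 51 0.0582
0.59 -0.005 40 0.058
(array([574.17, -16.62,   1.46]), np.float64(-86.8)) (array([574.24, -16.75,   1.35]), np.float64(-53.8))
```

```bash
python3 -c "
from h import *
print(job_done())"
```

```text
the job is handed in; nothing more can be done
None
```

The sensor box is assembled in the nest and handed in at about 29 s. The last depth readings show the top plate flat at its pressed-home height (58 mm), and I never touched the mouse, scraper or tray; `job_done()` gave no verdict back.

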